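# Close up the inspection scope

### The job

The inspection is finished, so close up the leaning inspection scope: flip its dust cap shut over the eyepiece, then push the tubes fully home, first the thin eyepiece tube into the draw tube and then the draw tube into the white housing. When both are home, turn the black knurled lock ring at the housing's mouth clockwise (as seen looking down on the eyepiece) as far as it goes, so that its lugs lock the tubes in. Leave the gear on the stand, and the bottle, loupe and tweezers beside it, where they are.

Things in the scene. Friction and masses are not known exactly. Their poses are not given: they have to be found in the camera images.
- scope: fixed grey stand holding the scope's white housing in a fork. Base 165 x 112 x 16 mm; origin under its centre, z up, x away from the robot. The scope's axis lies in the x-z plane, leaning 35 degrees from vertical toward -x (eyepiece end, up). Housing 42 mm in diameter, its mouth at (-66, 0, 149) mm; the fork (92 mm over its side knobs) ends about 45 mm below the mouth
- cap_seat (a point): point on the eyepiece tube, on the axis, where the outer face of the shut dust cap has its centre (push here). z points out along the scope's axis, x away from the robot and up, to the cap's hinge. With both tubes home it lies 41 mm beyond the housing's mouth, 23.5 mm beyond the lock ring's outer end. Eyepiece head: 35 mm in diameter, 18 mm long; its tube 25 mm
- draw_rim (a point): centre of the draw tube's outer end; the draw tube is steel, 32 mm in diameter, with a dark collar carrying two lugs (37 to 41 mm across). Axes as cap_seat
- ring_centre (a point): middle of the black knurled lock ring, on the scope's axis; the ring is 50 mm in diameter and 17.5 mm long, so it reaches 9 mm below and 8.5 mm above this point along the axis. z axis out along the scope's axis; x and y turn with the ring
- cap_tab (a point): the thumb tab at the free end of the black flip-up dust cap (cap 37 mm in diameter, 4 mm thick; the tab 12 mm wide), 42 mm from the cap's hinge pin. The pin lies across the scope's axis on the far side of the eyepiece, at x = +20.5 mm, z = -3 mm from cap_seat
- dust_cap (a joint): angle of the dust cap: 0 shut over the eyepiece, 1.57 standing straight up along the scope's axis beyond the eyepiece's far side, limit 1.9. It stays where it is left and closes toward the robot with under 1 N at the tab
- eyepiece_tube (a joint): m by which the eyepiece tube stands out of the draw tube: 0 fully home, at most 0.034; slides with about 4 N and stays where it is left
- draw_tube (a joint): m by which the draw tube stands out of the housing: 0 fully home, at most 0.036; slides with about 10 N and stays where it is left
- lock_ring (a joint): rad by which the lock ring is turned clockwise, seen looking down on the eyepiece: 0 to 0.3 open, 1.3 locked at its stop, where the ring's white mark meets the red line on the housing's robot side; turns with about 0.1 N m and stays where it is left. Its lugs pass over those of the draw tube, and hold it in, only when that tube is home or nearly so
- gear_centre (a point): middle of the white moulded gear lying under the lens on the stand, 41 mm in diameter, 15 mm high; stays there
- bottle_centre (a point): middle of the white dropper bottle with a red tip, 38 mm in diameter, 86 mm high, upright left of the stand; stays there
- loupe_centre (a point): middle of the black eye loupe, 41 mm in diameter, 42 mm high, right of the stand; stays there
- tweezers_centre (a point): middle of the black tweezers, 122 mm long, 9 mm high, lying right of the stand; stay there
Not all that is in view belongs to the job. Of the things that look like the scope, the larger one is meant.

How it is judged:
By the outcome, as a careful person would: the job done as asked, in the order asked, and still so for the second after the job is handed in, with the robot touching nothing.
It also fails if it takes over 51 s, if anything falls off the work surface, if the arm or the gripper's body presses on something with over 40 N, if the wrist force passes 120 N, or if a joint passes its speed limit or range.

### The arm

A 6-joint arm with a two-finger parallel gripper is mounted at the origin on a cart in front of the work surface, level with it; the furniture and walls round the work are solid. World frame = base frame: x ahead of the robot, y to its left, z up, the work surface at z = 0. Lengths are in m, angles in rad, forces in N, time in s.
With the tool pointing down it reaches from about 0.4 to 0.825 m from the base axis. Payload 7 kg.
Tool frame: the origin (TCP) lies at the centre of the arm's flange, where the gripper is bolted on; the fingertips stand 178 mm ahead of it and the grasp point (between the pads) lies arm.tcp_to_grasp ahead of it (arm.tcp_to_grasp is the distance from the TCP to the grasp point, in m); z points along the fingers, y is the direction in which the jaws open and shut (so a half turn about z gives the same grasp; the last joint's range is limited). The gripper opens to 88 mm and grips with 3 to 60 N. Pads are 19 mm wide; open, the fingers measure 130 mm over their backs; the gripper's body (78 mm by 193 mm) begins 47 mm behind the grasp point.
Start: joints at [-0.98, 0.359, 0.012, 0, -1.224, -0.288], TCP at [0.201, -0.644, 0.405] pointing down, gripper open.
Joint ranges: [-3.07, 3.07], [-1.43, 2.12], [-1.02, 1.25], [-3.03, 1.67], [-3.05, -0], [-3.03, 3.03]. Speed limits (rad/s): [2.39, 2.39, 3.01, 3.14, 3.14, 3.14].

### API

Orientations are given as [roll, pitch, yaw] about the fixed x, y, z axes, in that order (R = Rz(yaw) Ry(pitch) Rx(roll)).
In Python, from station import arm gives the robot as it stands.
- The arm moves only by the tool move_arm, never from a script. Its argument "deltas" is a list of rows, each a list of 6 numbers: the shift along the world's x, y, z in mm, then the turn, a rotation vector about the world's x, y, z in degrees. In form: [[tx, ty, tz, ax, ay, az], ...]. A call has exactly 5 rows; each row shifts and turns the commanded pose from where the row before left it; what a row does not reach is not made up. A row lasts 1/12 s, in which the tool goes at most 41.7 mm and 7.16 degrees, less where a joint would pass 70% of its speed; a pose out of reach is approached as far as the arm can. A call with a gripper value outside its range is refused whole. "claw" is the closure in counts, from 0 (fully open) to 255 (shut), set as the call begins (left out, the last holds). The fingers move at their own pace and stop on an object; "squeeze" is the grip in N (left out, the last holds). Time passes only in rows, so rows that do not move let the fingers close, or fill a call up. It gives the time, the measured TCP pose, the force and the opening at its end, in the units of the state.
- arm.get_state(): the state, without advancing time (a new reading comes with each control period).
- arm.grab_frame(name): name is "side" or "top" or "wrist"; returns the picture (480x640x3 uint8, red, green, blue); there is no depth.
- arm.calibration(name): a dict with "intrinsics" (3x3 intrinsics, pixels), "T" (4x4, takes a point from camera to world coordinates); the wrist camera has in their place "mount" (4x4, takes a point from camera to tool coordinates, whose origin is the TCP and whose axes are the flange's). Camera axes: x right, y up, looking along -z (the intrinsics and any distortion apply to the point x, -y, -z); pixel columns grow to the right and rows downward; lengths in m; the calibration is good to about 2 mm. A picture is of the moment at which its call begins: read the wrist's pose just before it. calibration takes no time and is no camera call.
- arm.job_done(): hands the job in, once; it reports no verdict.
Trained networks look in the newest picture that a camera, given by its name, has taken for a name from the list of things; names that differ only in an ending like _2 or _b are one class to them, and where a whole thing is asked for, a point or a joint stands for the part that bears it (a point fixed in the world has none). Each returns a list of dicts, best first, with "score" (0 to 1); they miss things now and then, are a little off and sometimes report something else, mostly with a low value. They report only what shows in the picture. A call takes as long as a camera call. They do not tell look-alikes from the thing itself.
- arm.spot_in(thing, camera): "xy" ([column, row] in pixels, amid what is visible of it).
- arm.masks_of(thing, camera): "pixels" (480x640 bool, what is visible of it) and "xy" ([column, row] in pixels, amid what is visible of it).
- arm.spot_point(thing, camera): "xy" ([column, row] in pixels: a listed point, or the origin of a listed thing).
The state is a dict: "t": time; "q": joint angles; "qd": joint speeds; "joint_efforts": joint torques, N m; "eef_pos": TCP position; "ee_rot": TCP orientation; "force": force on the tool from outside, world axes, zero at the start; "moment": the same for the moment, N m; "width": finger opening in m.
Only numpy, scipy, OpenCV 4.12 (cv2) and the standard library are available. Lean on these libraries where they do the work, as an engineer would, in place of code of your own. Each camera call takes 0.05 s, during which the arm holds its last target. There are 200 camera calls.

## Working session

There is one attempt and no reset: what is moved stays moved. The work goes in short steps, Python scripts to look and compute and a tool call to move; the robot and the scene stay as the last step left them, time stands still between calls to the robot, and variables do not carry over. Pictures are saved under pics/ and viewed, about 8 in all and at most 12, crops included, and the job is handed in when it is done.

Besides the shell and the picture viewer there is one more tool, called after "Call:" as name(argument=value, ...) on one line, values as JSON. move_arm: Moves the arm, as the interface text tells. Its arguments: {"type":"object","properties":{"deltas":{"type":"array","items":{"type":"array","items":{"type":"number"}}},"claw":{"type":"number"},"squeeze":{"type":"number"}},"required":["deltas"]}

```bash
mkdir -p pics; ls; python3 - <<'E'
from station import arm
import cv2,numpy as np
print(arm.tcp_to_grasp, arm.get_state())
for c in("side","top"):
    im=arm.grab_frame(c); cv2.imwrite(f"pics/{c}0.png",im[:,:,::-1])
    k=arm.calibration(c); print(c,np.round(k["intrinsics"],1).tolist(),np.round(k["T"],4).tolist(),[x for x in k])
    for th in("scope","cap_seat","draw_rim","ring_centre","cap_tab"):
        print(th,[(np.round(d["xy"],1).tolist(),round(d["score"],2)) for d in arm.spot_point(th,c)])
print(arm.calibration("wrist"))
print(arm.get_state()["t"])
E
```

```text
pics
0.1593 {'t': 0.0, 'q': array([-9.79900580e-01,  3.59367006e-01,  1.10781317e-02, -3.69734376e-04,
       -1.22409527e+00, -2.88112035e-01]), 'qd': array([ 0.00057994,  0.00110516,  0.00161801, -0.00084277,  0.00087673,
        0.00036494]), 'joint_efforts': array([-1.89130878e-03, -5.82725251e+01,  2.93052614e+01,  6.99729592e+00,
        6.85297549e-03, -1.68699376e-04]), 'eef_pos': array([ 0.20122299, -0.64410553,  0.40374016]), 'ee_rot': array([ 3.13997151e+00, -1.17963639e-04, -2.83893476e+00]), 'force': array([ 0.15584893, -0.67762238,  0.22909003]), 'moment': array([-0.02280273, -0.00981608, -0.00852225]), 'width': 0.08736095857759267}
side [[603.9, 0.0, 332.7], [0.0, 603.9, 240.9], [0.0, 0.0, 1.0]] [[0.9555, 0.1088, -0.2742, 0.3615], [-0.2946, 0.398, -0.8688, -0.8505], [0.0146, 0.9109, 0.4124, 0.5647], [0.0, 0.0, 0.0, 1.0]] ['intrinsics', 'T']
scope [([367.8, 347.5], 0.86), ([257.0, 300.4], 0.7), ([335.4, 291.7], 0.4)]
cap_seat [([302.3, 232.9], 0.75), ([225.0, 244.5], 0.45), ([370.1, 345.9], 0.36)]
draw_rim [([320.7, 258.5], 0.94), ([229.3, 252.4], 0.73), ([302.9, 235.2]
[... 526 characters left out ...]
], 0.65)]
ring_centre [([316.8, 236.0], 0.58), ([388.5, 255.2], 0.51), ([370.8, 214.3], 0.51), ([287.0, 314.0], 0.41)]
cap_tab [([405.6, 288.8], 0.82), ([294.5, 327.9], 0.55)]
{'intrinsics': array([[360.9978174 ,   0.        , 313.97763289],
       [  0.        , 360.9978174 , 241.58296722],
       [  0.        ,   0.        ,   1.        ]]), 'mount': array([[-7.39161777e-04,  9.55367582e-01,  2.95418748e-01,
         7.92929926e-02],
       [ 9.99999211e-01,  1.00633507e-03, -7.52351418e-04,
         7.25560089e-04],
       [-1.01606240e-03,  2.95417959e-01, -9.55367572e-01,
         1.96117546e-02],
       [ 0.00000000e+00,  0.00000000e+00,  0.00000000e+00,
         1.00000000e+00]])}
0.6
```

```bash
python3 - <<'E'
import cv2,numpy as np
a=cv2.imread("pics/side0.png");b=cv2.imread("pics/top0.png")
a=cv2.resize(a[170:400,180:460],None,fx=2.6,fy=2.6,interpolation=cv2.INTER_CUBIC)
cv2.imwrite("pics/sidecrop.png",a)
b=cv2.resize(b[160:360,220:480],None,fx=3,fy=3,interpolation=cv2.INTER_CUBIC)
cv2.imwrite("pics/topcrop.png",b)
E
```

```text
(no output)
```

View pics/sidecrop.png

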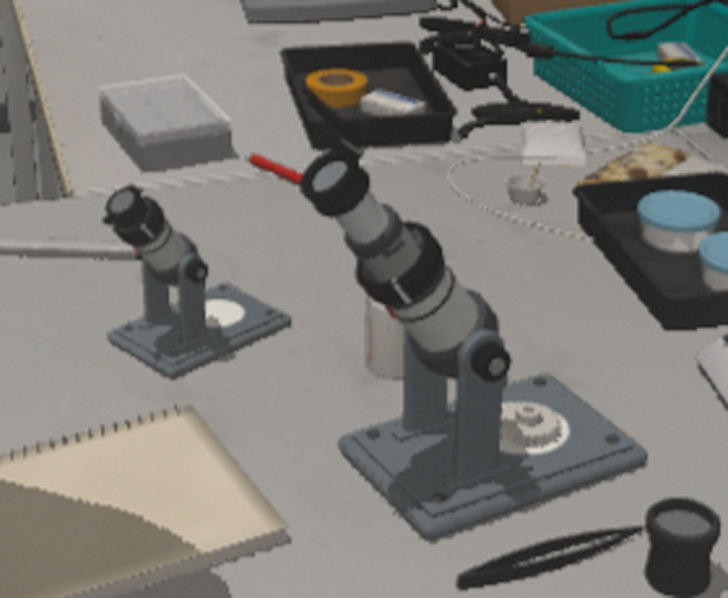

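View pics/topcrop.png

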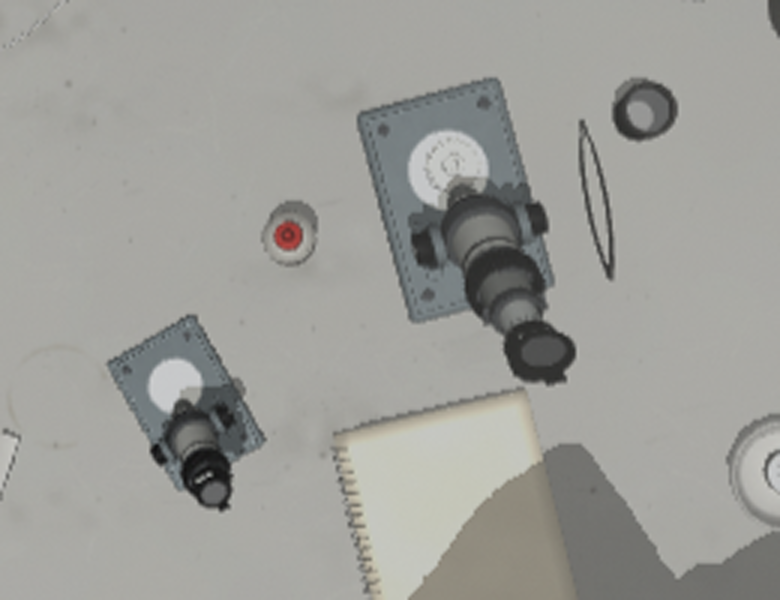

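```bash
cat > h.py <<'E'
import numpy as np, cv2
from scipy.optimize import least_squares
from scipy.spatial.transform import Rotation as Ro
from station import arm
S=np.sin(np.radians(35));C=np.cos(np.radians(35))
ax=np.array([-S,0,C]); ux=np.array([C,0,S]); mouth=np.array([-.066,0,.149])
def proj(cam,P,s=None):
    k=arm.calibration(cam)
    if cam=="wrist":
        T=np.eye(4);T[:3,:3]=Ro.from_euler("xyz",s["ee_rot"]).as_matrix();T[:3,3]=s["eef_pos"];T=T@k["mount"]
    else:T=k["T"]
    p=(np.atleast_2d(P)-T[:3,3])@T[:3,:3]; p=p*[1,-1,-1]
    q=p@k["intrinsics"].T; return q[:,:2]/q[:,2:]
def W(v,p): # scope->world, v=x,y,yaw
    return Ro.from_euler("z",v[2]).apply(np.atleast_2d(p))+[v[0],v[1],0]
E
python3 - <<'E'
from h import *
cr=lambda a:np.array(a)/3+[220,160]
corn=np.array([[.0825,.056,.016],[.0825,-.056,.016],[-.0825,-.056,.016],[-.0825,.056,.016]])
cpx=cr([[359,114],[497,79],[553,285],[412,321]])
sc=np.array([180,170])
scorn=np.array([[648,455],[432,535],[340,440]])/2.6+sc  # -> (+x,-y),( -x,-y),(-x,+y)
sc3=corn[[1,2,3]]
ring=mouth+.009*ax
def f(v):
    r=[(proj("top",W(v,corn))-cpx), (proj("side",W(v,sc3))-scorn),
       proj("side",W(v,ring))-[331.3,270.9], proj("side",W(v,[0,0,0]))-[367.8,347.5], proj("top",W(v,[0,0,0]))-[370.2,230.6],proj("top",W(v,ring))-[388.5,255.2]]
    return np.vstack(r).ravel()
o=least_squares(f,[.6,-.07,.26],loss="soft_l1"); v=o.x; print(v,np.degrees(v[2])); print(np.round(f(v).reshape(-1,2),1).tolist())
g=lambda s,name:[np.round(proj(c,W(v,mouth+s*ax))[0],1).tolist() for c in("side","top")]
for s in(.02,.03,.04,.05,.06,.07,.08,.09,.1,.111): print(s,g(s,""))
seat=mouth+.111*ax
for s in(.09,.1,.111):
  for a in(0,.4,.8,1.2,1.57,1.9):
    p=mouth+s*ax+.0205*ux-.003*ax+.042*(-np.cos(a)*ux+np.sin(a)*ax)
    print(s,a,[np.round(proj(c,W(v,p))[0],1).tolist() for c in("side","top")])
E
```

```text
[ 0.66999282 -0.07514509  0.24077353] 13.795306832884245
[[-1.0, -0.1], [1.1, -1.6], [2.4, 0.6], [0.9, 1.8], [0.7, -4.7], [-2.5, -4.7], [-3.2, -4.3], [0.9, -0.2], [0.3, -1.7], [1.7, -3.4], [0.6, 0.9]]
0.02 [[328.6, 266.2], [390.6, 259.2]]
0.03 [[325.3, 262.0], [392.0, 262.1]]
0.04 [[322.0, 257.8], [393.4, 265.0]]
0.05 [[318.5, 253.5], [394.8, 268.0]]
0.06 [[315.1, 249.2], [396.3, 271.0]]
0.07 [[311.6, 244.8], [397.7, 274.1]]
0.08 [[308.0, 240.3], [399.3, 277.2]]
0.09 [[304.4, 235.8], [400.8, 280.4]]
0.1 [[300.7, 231.2], [402.4, 283.7]]
0.111 [[296.6, 226.1], [404.1, 287.4]]
0.09 0 [[294.4, 247.7], [401.9, 288.6]]
0.09 0.4 [[290.0, 238.7], [404.3, 292.6]]
0.09 0.8 [[289.7, 227.6], [405.8, 293.3]]
0.09 1.2 [[293.7, 216.3], [406.2, 290.2]]
0.09 1.57 [[300.6, 207.3], [405.6, 284.4]]
0.09 1.9 [[308.6, 201.7], [404.1, 277.5]]
0.1 0 [[290.7, 243.2], [403.5, 291.9]]
0.1 0.4 [[286.2, 234.1], [405.9, 296.0]]
0.1 0.8 [[285.8, 222.8], [407.4, 296.7]]
0.1 1.2 [[289.8, 211.4], [407.9, 293.7]]
0.1 1.57 [[296.8, 202.4], [407.3, 287.9]]
0.1 1.9 [[304.9, 196.7], [405.8, 280.9]]
0.111 0 [[286.5, 238.2], [405.2, 295.6]]
0.111 0.4 [[281.9, 228.9], [407.7, 299.8]]
0.111 0.8 [[281.5, 217.5], [409.3, 300.6]]
0.111 1.2 [[285.5, 206.0], [409.8, 297.7]]
0.111 1.57 [[292.6, 196.9], [409.2, 291.8]]
0.111 1.9 [[300.7, 191.2], [407.7, 284.7]]
```

```bash
cat >> h.py <<'E'
V=np.array([.670,-.0751,.2408])
def Rt(v,phi): # target tool rotation, phi about tool z (deg)
    M=np.column_stack([[0,-1,0],-ux,-ax]); return Ro.from_euler("z",v[2])*Ro.from_matrix(M)*Ro.from_euler("z",phi,degrees=True)
def go(v,phi,s,a=0,b=0,tip=.178,n=None):
    """delta to put point `tip` ahead of TCP at mouth+s*ax+a*ux+b*y"""
    st=arm.get_state(); R=Rt(v,phi)
    p=W(v,mouth+s*ax+a*ux+np.array([0,b,0]))[0]-R.apply([0,0,tip])
    R0=Ro.from_euler("xyz",st["ee_rot"])
    d=(p-st["eef_pos"])*1000; w=np.degrees((R*R0.inv()).as_rotvec())
    n=n or int(np.ceil(max(np.linalg.norm(d)/40,np.linalg.norm(w)/7)/5)*5)
    print("target",p.round(4),"d",d.round(1),"w",w.round(2),"n",n,"row",(np.r_[d,w]/n).round(2).tolist(),"F",st["force"].round(1),"q",st["q"].round(2),"t",st["t"])
E
python3 -c "
from h import *
go(V,40,.21)"
```

```text
target [ 0.3898 -0.1439  0.4668] d [188.5 500.3  62.1] w [ -5.89 -35.47  44.96] n 15 row [12.57, 33.36, 4.14, -0.39, -2.36, 3.0] F [ 0.4 -0.2 -0.5] q [-0.98  0.36  0.01  0.   -1.22 -0.29] t 0.6
```

Call:
move_arm(deltas=[[12,33,8,-0.4,-2.36,3],[12,33,8,-0.4,-2.36,3],[12,33,8,-0.4,-2.36,3],[12,33,8,-0.4,-2.36,3],[12,33,8,-0.4,-2.36,3]], claw=255, squeeze=20)

```text
t: 1.02
eef_pos: [0.2615, -0.4778, 0.445]
ee_rot: [-3.021, 0.173, -2.563]
force: [1.0, -0.2, 0.7]
width: 0.0597
```

Call:
move_arm(deltas=[[13,33,4,-0.4,-2.36,3],[13,33,4,-0.4,-2.36,3],[13,33,4,-0.4,-2.36,3],[13,33,4,-0.4,-2.36,3],[13,33,4,-0.4,-2.36,3]])

```text
t: 1.43
eef_pos: [0.3263, -0.3127, 0.4653]
ee_rot: [-2.853, 0.304, -2.261]
force: [1.2, -0.7, 0.7]
width: 0.0265
```

Call:
move_arm(deltas=[[13,33,0,-0.4,-2.36,3],[13,33,0,-0.4,-2.36,3],[13,33,0,-0.4,-2.36,3],[13,33,0,-0.4,-2.36,3],[13,33,0,-0.4,-2.36,3]])

```text
t: 1.85
eef_pos: [0.3911, -0.1478, 0.4655]
ee_rot: [-2.645, 0.377, -1.928]
force: [-0.2, -0.7, -0.0]
width: 0.0009
```

```bash
python3 - <<'E'
from h import *
st=arm.get_state(); im=arm.grab_frame("wrist")
for th in("cap_seat","draw_rim","ring_centre","cap_tab","scope","gear_centre"):
    print(th,[(np.round(d["xy"],1).tolist(),round(d["score"],2)) for d in arm.spot_point(th,"wrist")])
for n,p in dict(ring=mouth+.009*ax,seat=mouth+.096*ax,rim=mouth+.042*ax,org=[0,0,0],tab=mouth+.093*ax+.0205*ux+.042*ax,c1=[.0825,.056,.016],c2=[.0825,-.056,.016],c3=[-.0825,-.056,.016],c4=[-.0825,.056,.016]).items():
    u=proj("wrist",W(V,p),st)[0]; print(n,u.round(1)); cv2.circle(im,tuple(int(x) for x in u),3,(255,0,0),-1)
cv2.imwrite("pics/w1.png",im[:,:,::-1])
go(V,40,.21)
E
```

```text
cap_seat [([511.5, 326.4], 0.83), ([319.8, 243.0], 0.65)]
draw_rim [([319.6, 227.1], 0.84), ([509.5, 323.5], 0.8)]
ring_centre [([320.6, 219.3], 0.85), ([503.2, 321.4], 0.74)]
cap_tab [([299.5, 274.6], 0.72), ([525.7, 313.0], 0.66)]
scope [([337.0, 178.8], 0.89), ([485.8, 276.5], 0.89)]
gear_centre [([314.1, 189.4], 0.42)]
ring [317.4 214.5]
seat [318.2 239.6]
rim [317.7 222.5]
org [333.4 174.4]
tab [295.9 274.2]
c1 [317.1 229.8]
c2 [270.6 175.9]
c3 [344.2 113.6]
c4 [398.3 184.4]
target [ 0.3898 -0.1439  0.4668] d [-1.3  6.1  2. ] w [ 0.13 -0.03  0.1 ] n 5 row [-0.26, 1.22, 0.41, 0.03, -0.01, 0.02] F [-1.6 -0.7  0.1] q [ 0.04 -0.28 -0.54 -0.17 -0.72 -0.41] t 2.2
```

View pics/w1.png

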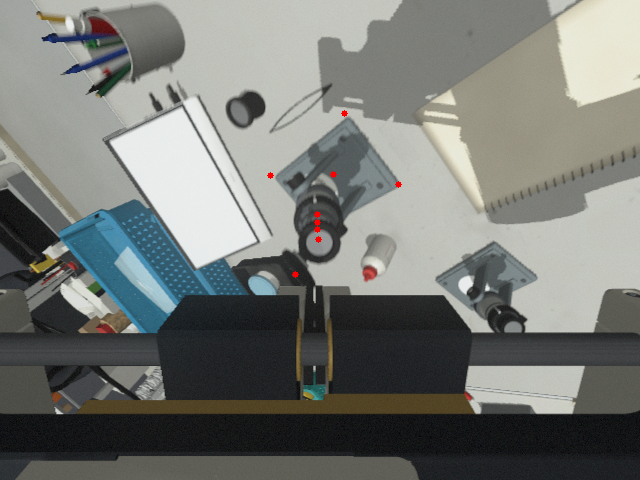

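```bash
python3 - <<'E'
from h import *
st=arm.get_state()
cr=lambda a:np.array(a)/3+[220,160]
corn=np.array([[.0825,.056,.016],[.0825,-.056,.016],[-.0825,-.056,.016],[-.0825,.056,.016]])
cpx=cr([[359,114],[497,79],[553,285],[412,321]])
D=dict(side=dict(org=(367.8,347.5),seat=(302.3,232.9),rim=(320.7,258.5),ring=(331.3,270.9),tab=(299.1,205.3)),
 top=dict(org=(370.2,230.6),rim=(390.6,266),ring=(388.5,255.2),tab=(405.6,288.8),seat=(397.9,282.1)),
 wrist=dict(org=(337,178.8),seat=(319.8,243),rim=(319.6,227.1),ring=(320.6,219.3),tab=(299.5,274.6)))
def pts(x):
    p=mouth+x[3]*ax
    return dict(org=np.zeros(3),ring=mouth+.009*ax,seat=p,rim=mouth+x[4]*ax,tab=p+.0205*ux-.003*ax+.042*(-np.cos(x[5])*ux+np.sin(x[5])*ax))
def f(x,full=0):
    P=pts(x); r=[]
    for c in D:
        for n in D[c]:
            e=(proj(c,W(x[:3],P[n]),st)[0]-D[c][n])
            if full: print(c,n,e.round(1))
            r.append(e*(1/ (1.7 if c=="side" else 2 if c=="top" else 1.1)))
    r+=list((proj("top",W(x[:3],corn))-cpx)/2)
    return np.ravel(r)
o=least_squares(f,[.67,-.075,.24,.096,.042,1.5],loss="soft_l1",x_scale=[.01,.01,.05,.01,.01,.1]);print(o.x.round(4),o.cost);f(o.x,1)
E
```

```text
[ 0.6682 -0.0724  0.2572  0.0923  0.0395  1.5347] 9.770901003667337
side org [-1.3 -2.4]
side seat [0.2 1.7]
side rim [ 0.2 -0.8]
side ring [-0.3 -0.6]
side tab [-1.1  1.6]
top org [ 0.5 -2.6]
top rim [ 2.  -0.4]
top ring [-0.2  1.7]
top tab [ 0.  -2.2]
top seat [ 2.8 -0.2]
wrist org [-2.2  0. ]
wrist seat [ 0.3 -0. ]
wrist rim [-0.1 -0.5]
wrist ring [-1.3 -0.1]
wrist tab [0.5 1.5]
```

```bash
cat >> h.py <<'E'
V=np.array([.6682,-.0724,.2572])
E
python3 -c "
from h import *
go(V,90,.155,.055)
go(V,90,.119,.055)
e=Ro.from_euler('z',V[2]).apply
print('ux',e(ux),'ax',e(ax))"
```

```text
target [ 0.4632 -0.1263  0.4533] d [ 72.1  23.7 -11.5] w [ 27.88   6.96 -39.96] n 10 row [7.21, 2.37, -1.15, 2.79, 0.7, -4.0] F [-1.6 -0.7  0.1] q [ 0.04 -0.28 -0.54 -0.17 -0.72 -0.41] t 2.2
target [ 0.4832 -0.1211  0.4238] d [ 92.1  29.  -41. ] w [ 27.88   6.96 -39.96] n 10 row [9.21, 2.9, -4.1, 2.79, 0.7, -4.0] F [-1.6 -0.7  0.1] q [ 0.04 -0.28 -0.54 -0.17 -0.72 -0.41] t 2.2
ux [0.79220687 0.2083707  0.57357644] ax [-0.55470922 -0.14590273  0.81915204]
```

Call:
move_arm(deltas=[[7.2,2.4,-1.15,2.79,0.7,-4],[7.2,2.4,-1.15,2.79,0.7,-4],[7.2,2.4,-1.15,2.79,0.7,-4],[7.2,2.4,-1.15,2.79,0.7,-4],[7.2,2.4,-1.15,2.79,0.7,-4]])

```text
t: 2.62
eef_pos: [0.4274, -0.1388, 0.4588]
ee_rot: [-2.857, 0.546, -2.384]
force: [0.5, 0.2, 0.6]
width: 0.0003
```

Call:
move_arm(deltas=[[7.2,2.4,-1.15,2.79,0.7,-4],[7.2,2.4,-1.15,2.79,0.7,-4],[7.2,2.4,-1.15,2.79,0.7,-4],[7.2,2.4,-1.15,2.79,0.7,-4],[7.2,2.4,-1.15,2.79,0.7,-4]])

```text
t: 3.03
eef_pos: [0.4635, -0.127, 0.4528]
ee_rot: [3.138, 0.61, -2.893]
force: [-0.8, 0.7, -0.3]
width: 0.0007
```

Call:
move_arm(deltas=[[5,1.3,-7.4,0,0,0],[5,1.3,-7.4,0,0,0],[5,1.3,-7.4,0,0,0],[5,1.3,-7.4,0,0,0],[0,0,0,0,0,0]])

```text
t: 3.45
eef_pos: [0.4835, -0.1202, 0.4211]
ee_rot: [3.141, 0.608, -2.884]
force: [-0.2, 0.4, -0.5]
width: 0.0004
```

```bash
python3 - <<'E'
from h import *
go(V,90,.119,.055)
im=arm.grab_frame("side"); cv2.imwrite("pics/s2.png",cv2.resize(im[100:300,220:460],None,fx=3,fy=3,interpolation=cv2.INTER_CUBIC)[:,:,::-1])
E
```

```text
target [ 0.4832 -0.1211  0.4238] d [-0.3 -0.9  2.7] w [ 0.02 -0.17 -0.06] n 5 row [-0.06, -0.17, 0.54, 0.0, -0.03, -0.01] F [-0.2  0.4 -0.5] q [ 0.11 -0.1  -0.51 -0.16 -0.56 -1.31] t 3.45
```

View pics/s2.png

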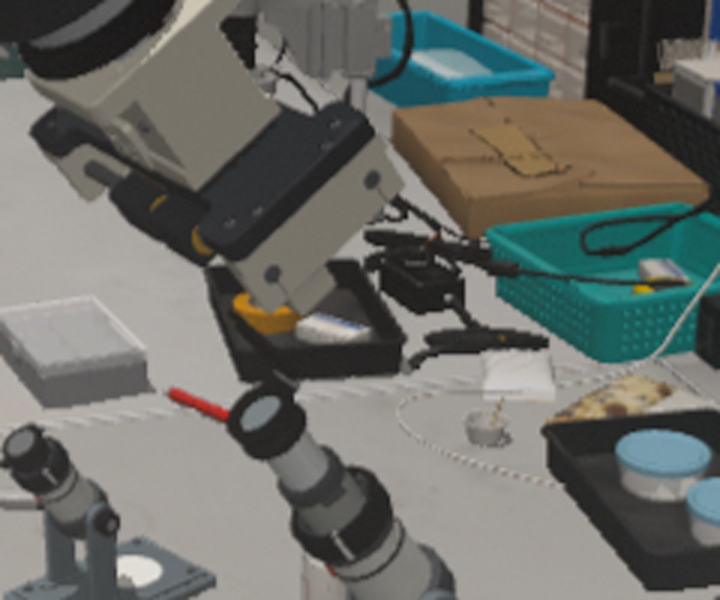

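```bash
python3 - <<'E'
from h import *
st=arm.get_state();R=Ro.from_euler("xyz",st["ee_rot"])
for z in(.1,.14,.178): 
  for y in(-.02,0,.02): print(z,y,((proj("side",st["eef_pos"]+R.apply([0,y,z]))[0]-[220,100])*3).round(0))
for a in (0,1.57): print(((proj("side",W(V,mouth+.0923*ax+.0205*ux-.003*ax+.042*(-np.cos(a)*ux+np.sin(a)*ax)))[0]-[220,100])*3).round(0))
print(st["eef_pos"],R.apply([0,0,1]))
E
```

```text
0.1 -0.02 [237. 179.]
0.1 0 [215. 167.]
0.1 0.02 [194. 156.]
0.14 -0.02 [284. 244.]
0.14 0 [261. 231.]
0.14 0.02 [239. 219.]
0.178 -0.02 [325. 301.]
0.178 0 [302. 288.]
0.178 0.02 [280. 275.]
[218. 440.]
[236. 318.]
[ 0.48336404 -0.12016664  0.42209716] [ 0.55268393  0.14627288 -0.82045397]
```

Call:
move_arm(deltas=[[-5.7,-1.7,-4.1,0,0,0],[-5.7,-1.7,-4.1,0,0,0],[-5.7,-1.7,-4.1,0,0,0],[-5.7,-1.7,-4.1,0,0,0],[-5.7,-1.7,-4.1,0,0,0]])

```text
t: 3.92
eef_pos: [0.4539, -0.1288, 0.403]
ee_rot: [-3.142, 0.612, -2.883]
force: [0.1, -0.2, -1.0]
width: 0.0004
```

Call:
move_arm(deltas=[[-1,-0.3,-3.2,0,0,0],[-1,-0.3,-3.2,0,0,0],[-1,-0.3,-3.2,0,0,0],[-1,-0.3,-3.2,0,0,0],[-1,-0.3,-3.2,0,0,0]])

```text
t: 4.33
eef_pos: [0.4499, -0.1301, 0.3868]
ee_rot: [3.141, 0.611, -2.884]
force: [0.2, -0.2, 0.5]
width: 0.0001
```

Call:
move_arm(deltas=[[0.5,0.1,-2.7,0,0,0],[0.5,0.1,-2.7,0,0,0],[0.5,0.1,-2.7,0,0,0],[0.5,0.1,-2.7,0,0,0],[0.5,0.1,-2.7,0,0,0]])

```text
t: 4.75
eef_pos: [0.4524, -0.1296, 0.3733]
ee_rot: [3.141, 0.611, -2.884]
force: [0.3, 1.1, 0.3]
width: 0.0003
```

```bash
python3 - <<'E'
from h import *
go(V,90,.0923,0)
im=arm.grab_frame("side"); cv2.imwrite("pics/s3.png",cv2.resize(im[150:300,220:400],None,fx=4,fy=4,interpolation=cv2.INTER_CUBIC)[:,:,::-1])
E
```

```text
target [ 0.4544 -0.1286  0.3704] d [ 2.   0.9 -2.9] w [-0.02  0.02 -0.05] n 5 row [0.4, 0.18, -0.58, -0.0, 0.0, -0.01] F [0.3 1.1 0.3] q [ 0.08 -0.1  -0.6  -0.22 -0.47 -1.23] t 4.75
```

View pics/s3.png

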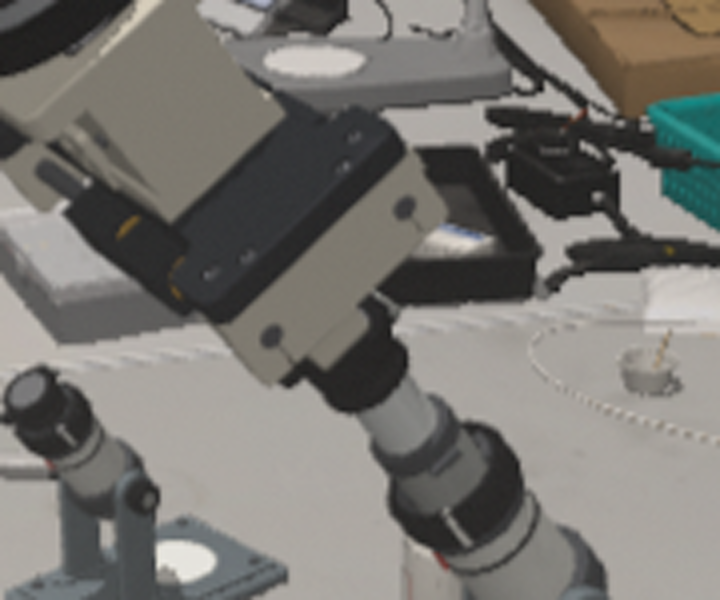

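Call:
move_arm(deltas=[[2.8,0.8,-4.1,0,0,0],[2.8,0.8,-4.1,0,0,0],[2.8,0.8,-4.1,0,0,0],[2.8,0.8,-4.1,0,0,0],[2.8,0.8,-4.1,0,0,0]])

```text
t: 5.22
eef_pos: [0.4666, -0.1257, 0.3527]
ee_rot: [-3.141, 0.611, -2.884]
force: [-1.6, -2.8, 3.0]
width: 0.0003
```

Call:
move_arm(deltas=[[2.2,0.6,-3.3,0,0,0],[2.2,0.6,-3.3,0,0,0],[2.2,0.6,-3.3,0,0,0],[0,0,0,0,0,0],[0,0,0,0,0,0]])

```text
t: 5.63
eef_pos: [0.473, -0.1236, 0.3427]
ee_rot: [3.141, 0.611, -2.884]
force: [0.2, 0.0, 0.6]
width: 0.0005
```

Call:
move_arm(deltas=[[1.1,0.3,-1.6,0,0,0],[1.1,0.3,-1.6,0,0,0],[1.1,0.3,-1.6,0,0,0],[1.1,0.3,-1.6,0,0,0],[1.1,0.3,-1.6,0,0,0]])

```text
t: 6.05
eef_pos: [0.4781, -0.1223, 0.3352]
ee_rot: [3.141, 0.611, -2.884]
force: [-5.7, -2.8, 6.3]
width: 0.0008
```

```bash
python3 - <<'E'
from h import *
go(V,90,.041,0)
im=arm.grab_frame("side"); cv2.imwrite("pics/s4.png",cv2.resize(im[180:310,240:400],None,fx=4.5,fy=4.5,interpolation=cv2.INTER_CUBIC)[:,:,::-1])
E
```

```text
target [ 0.4829 -0.1211  0.3284] d [ 4.7  1.1 -6.9] w [-0.02  0.02 -0.06] n 5 row [0.95, 0.22, -1.37, -0.0, 0.0, -0.01] F [-5.7 -2.8  6.3] q [ 0.09 -0.01 -0.61 -0.26 -0.38 -1.2 ] t 6.05
```

View pics/s4.png

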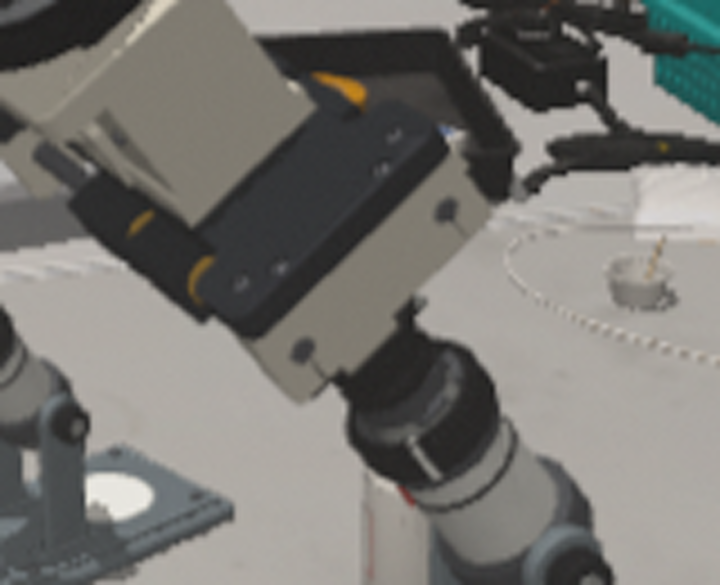

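Call:
move_arm(deltas=[[0.83,0.2,-1.2,0,0,0],[0.83,0.2,-1.2,0,0,0],[0.83,0.2,-1.2,0,0,0],[0.83,0.2,-1.2,0,0,0],[0.5,0.1,-0.8,0,0,0]])

```text
t: 6.52
eef_pos: [0.482, -0.1214, 0.3296]
ee_rot: [3.141, 0.611, -2.884]
force: [-5.7, -1.5, 5.6]
width: 0.0001
```

Call:
move_arm(deltas=[[0.3,0.1,-0.4,0,0,0],[0.3,0.1,-0.4,0,0,0],[0.3,0.1,-0.4,0,0,0],[0,0,0,0,0,0],[0,0,0,0,0,0]])

```text
t: 6.93
eef_pos: [0.4828, -0.1211, 0.3284]
ee_rot: [3.141, 0.611, -2.884]
force: [-4.6, -3.5, 5.1]
width: 0.0006
```

Still only sliding friction; continue in 0.5 mm rows until the force rises.

Call:
move_arm(deltas=[[0.3,0.1,-0.4,0,0,0],[0.3,0.1,-0.4,0,0,0],[0.3,0.1,-0.4,0,0,0],[0,0,0,0,0,0],[0,0,0,0,0,0]])

```text
t: 7.35
eef_pos: [0.4836, -0.1209, 0.3273]
ee_rot: [3.141, 0.611, -2.884]
force: [-6.2, -2.8, 6.3]
width: 0.0006
```

Call:
move_arm(deltas=[[0.3,0.1,-0.4,0,0,0],[0.3,0.1,-0.4,0,0,0],[0.3,0.1,-0.4,0,0,0],[0,0,0,0,0,0],[0,0,0,0,0,0]])

```text
t: 7.77
eef_pos: [0.484, -0.1209, 0.3269]
ee_rot: [-3.141, 0.612, -2.884]
force: [-17.2, -3.6, 17.1]
width: 0.0001
```

Call:
move_arm(deltas=[[-5.5,-1.5,8.2,0,0,0],[-6.1,-1.6,9,-2.8,-0.7,4.1],[-6.1,-1.6,9,-2.8,-0.7,4.1],[-6.1,-1.6,9,-2.8,-0.7,4.1],[-6.1,-1.6,9,-2.8,-0.7,4.1]])

```text
t: 8.18
eef_pos: [0.4546, -0.1282, 0.3705]
ee_rot: [-2.904, 0.566, -2.46]
force: [0.1, 0.1, -0.5]
width: 0.0006
```

Call:
move_arm(deltas=[[-5.5,-1.5,8.2,-3.3,-0.9,4.9],[-5.5,-1.5,8.2,-3.3,-0.9,4.9],[-5.5,-1.5,8.2,-3.3,-0.9,4.9],[-5.5,-1.5,8.2,-3.3,-0.9,4.9],[0,0,0,-3.3,-0.9,4.9]], claw=0)

```text
t: 8.6
eef_pos: [0.4325, -0.1343, 0.4047]
ee_rot: [-2.644, 0.377, -1.91]
force: [0.2, 0.0, -0.2]
width: 0.0282
```

```bash
python3 - <<'E'
from h import *
go(V,40,.041+.09,0)
st=arm.get_state(); im=arm.grab_frame("wrist"); 
for th in("cap_seat","ring_centre","cap_tab","scope","draw_rim"):
    print(th,[(np.round(d["xy"],1).tolist(),round(d["score"],2)) for d in arm.spot_point(th,"wrist")])
for n,p in dict(ring=mouth+.009*ax,seat=mouth+.041*ax,org=[0,0,0],tab=mouth+.038*ax+.0205*ux-.042*ux).items(): print(n,proj("wrist",W(V,p),st)[0].round(1))
im2=arm.grab_frame("side")
a=cv2.resize(im[150:400,190:470],None,fx=1.6,fy=1.6); b=cv2.resize(im2[200:320,260:390],(390,400),interpolation=cv2.INTER_CUBIC)[:400]
b=cv2.resize(im2[200:330,270:400],(400,400),interpolation=cv2.INTER_CUBIC)
cv2.imwrite("pics/w5.png",np.hstack([cv2.resize(a,(400,400)),b])[:,:,::-1])
E
```

```text
target [ 0.433  -0.1343  0.4021] d [ 0.4  0.1 -2.6] w [ 0.13  0.24 -0.23] n 5 row [0.09, 0.01, -0.51, 0.03, 0.05, -0.05] F [ 0.2  0.  -0.2] q [ 0.08 -0.17 -0.59 -0.2  -0.55 -0.38] t 8.6
cap_seat [([550.4, 367.8], 0.94)]
ring_centre []
cap_tab [([338.1, 225.6], 0.94), ([564.3, 355.5], 0.76)]
scope [([333.9, 177.7], 0.64), ([501.0, 297.1], 0.56)]
draw_rim [([544.2, 361.8], 0.73), ([313.4, 235.9], 0.72)]
ring [316.3 230.3]
seat [316.4 242.1]
org [335.2 178.2]
tab [339.3 222.7]
```

View pics/w5.png

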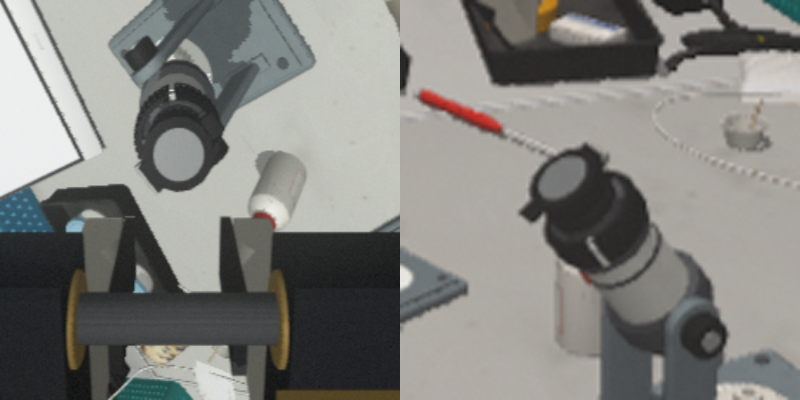

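```bash
python3 - <<'E'
from h import *
st=arm.get_state()
P=dict(cap_seat=mouth+.041*ax,ring_centre=mouth+.009*ax,cap_tab=mouth+.038*ax-.0215*ux,scope=[0,0,0])
R=Rt(V,40)
for c in("side","top","wrist"):
    arm.grab_frame(c)
    for n,p in P.items():
        u=proj(c,W(V,p),st)[0]
        print(c,n,u.round(1),[((np.array(d["xy"])-u).round(1).tolist(),round(d["score"],2)) for d in arm.spot_point(n,c)][:3])
    print(c,"px per mm ux",((proj(c,W(V,mouth+.001*ux),st)-proj(c,W(V,mouth),st))[0]).round(2),"ys",((proj(c,W(V,mouth+[0,.001,0]),st)-proj(c,W(V,mouth),st))[0]).round(2))
E
```

```text
side cap_seat [320.4 257.1] [([-3.4, 0.1], 0.94), ([-93.9, -11.1], 0.55)]
side ring_centre [330.9 270.3] [([0.3, -1.0], 0.96), ([-97.9, -18.6], 0.54), ([-19.2, -1.5], 0.37)]
side cap_tab [310.9 268.7] [([1.3, -0.9], 0.67), ([-87.0, -11.9], 0.46)]
side scope [366.5 345.1] [([-110.7, -46.0], 0.69), ([2.8, 2.1], 0.64)]
side px per mm ux [ 0.47 -0.47] ys [-0.36 -0.27]
top cap_seat [392.8 266.1] [([-1.3, -1.3], 0.84), ([-101.5, 59.2], 0.51), ([-24.7, -37.6], 0.24)]
top ring_centre [388.3 256.9] [([-100.3, 61.1], 0.58)]
top cap_tab [394.2 274.1] [([-76.5, -37.5], 0.75), ([-0.8, -0.9], 0.51), ([-99.0, 53.3], 0.5)]
top scope [370.7 228. ] [([-1.5, -0.9], 0.78), ([-90.4, 68.5], 0.75)]
top px per mm ux [-0.08 -0.41] ys [-0.49  0.14]
wrist cap_seat [314.6 244.2] [([-0.2, -0.2], 0.79)]
wrist ring_centre [314.5 232.2] []
wrist cap_tab [337.5 224.5] [([-0.6, 4.4], 0.9)]
wrist scope [333.6 179.3] [([0.7, -0.3], 0.88), ([169.2, 117.1], 0.81), ([1.4, 50.0], 0.23)]
wrist px per mm ux [-0.92  0.75] ys [0.78 0.89]
```

```bash
python3 -c "
from h import *
go(V,40,.0105,.001,.001,tip=.1593)
print(arm.get_state()['width'])"
```

```text
target [ 0.5107 -0.1128  0.2887] d [  77.8   21.6 -114.3] w [-0.03  0.04  0.04] n 5 row [15.55, 4.32, -22.86, -0.01, 0.01, 0.01] F [0.1 0.  0.2] q [ 0.08 -0.16 -0.59 -0.2  -0.55 -0.38] t 9.7
0.08773183574222969
```

Call:
move_arm(deltas=[[9.3,2.6,-13.7,0,0,0],[9.3,2.6,-13.7,0,0,0],[9.3,2.6,-13.7,0,0,0],[9.3,2.6,-13.7,0,0,0],[9.3,2.6,-13.7,0,0,0]])

```text
t: 10.12
eef_pos: [0.4799, -0.1213, 0.3339]
ee_rot: [-2.648, 0.378, -1.916]
force: [0.0, 0.1, -0.2]
width: 0.0877
```

Call:
move_arm(deltas=[[7.8,2.2,-11.4,0,0,0],[7.8,2.2,-11.4,0,0,0],[7.8,2.2,-11.4,0,0,0],[7.8,2,-11.4,0,0,0],[0,0,0,0,0,0]])

```text
t: 10.53
eef_pos: [0.5113, -0.1125, 0.2867]
ee_rot: [-2.652, 0.377, -1.917]
force: [-0.2, -0.7, 0.2]
width: 0.0871
```

Call:
move_arm(deltas=[[0,0,0,0,0,0],[0,0,0,0,0,0],[0,0,0,0,0,0],[0,0,0,0,0,0],[0,0,0,0,0,0]], claw=100, squeeze=20)

```text
t: 10.95
eef_pos: [0.5105, -0.1128, 0.2896]
ee_rot: [-2.647, 0.379, -1.916]
force: [-0.3, -0.0, -0.7]
width: 0.0594
```

Call:
move_arm(deltas=[[0,0,0,0,0,0],[0,0,0,0,0,0],[0,0,0,0,0,0],[0,0,0,0,0,0],[0,0,0,0,0,0]], claw=140, squeeze=20)

```text
t: 11.37
eef_pos: [0.5111, -0.113, 0.2897]
ee_rot: [-2.646, 0.379, -1.916]
force: [-1.2, -3.4, 5.4]
width: 0.0497
```

```bash
python3 - <<'E'
from h import *
go(V,40,.0105,.001,.001,tip=.1593)
s=arm.get_state();print(s["width"],s["moment"])
im=arm.grab_frame("side");cv2.imwrite("pics/s6.png",cv2.resize(im[190:330,250:410],None,fx=4.2,fy=4.2,interpolation=cv2.INTER_CUBIC)[:,:,::-1])
E
```

```text
target [ 0.5107 -0.1128  0.2887] d [-0.4  0.2 -1. ] w [-0.01  0.16  0.05] n 5 row [-0.07, 0.05, -0.2, -0.0, 0.03, 0.01] F [-1.2 -3.4  5.4] q [ 0.1   0.11 -0.58 -0.32 -0.28 -0.26] t 11.3667
0.04970945584914567 [-1.10060366  1.20803953 -0.63138729]
```

View pics/s6.png

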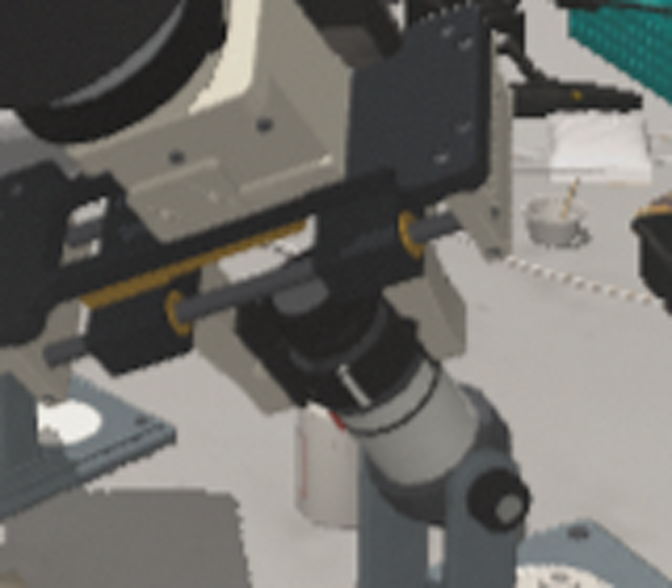

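Call:
move_arm(deltas=[[2.8,0.7,-4.1,0,0,0],[0,0,0,0,0,0],[0,0,0,0,0,0],[0,0,0,0,0,0],[0,0,0,0,0,0]], squeeze=25)

```text
t: 11.83
eef_pos: [0.5133, -0.1125, 0.2862]
ee_rot: [-2.646, 0.379, -1.915]
force: [-10.1, -4.5, 15.9]
width: 0.0493
```

I entered that turn in the translation columns by mistake, so the tool went 5 mm along the axis (about 19 N). I'll undo it, then turn.

Call:
move_arm(deltas=[[-1.4,-0.4,2,0,0,0],[-1.4,-0.3,2.1,0,0,0],[0,0,0,0,0,0],[0,0,0,0,0,0],[0,0,0,0,0,0]])

```text
t: 12.25
eef_pos: [0.5121, -0.1127, 0.2885]
ee_rot: [-2.647, 0.378, -1.916]
force: [15.4, -2.8, -11.9]
width: 0.0494
```

Call:
move_arm(deltas=[[0,0,0,2.8,0.7,-4.1],[0,0,0,2.8,0.7,-4.1],[0,0,0,2.8,0.7,-4.1],[0,0,0,2.8,0.7,-4.1],[0,0,0,2.8,0.7,-4.1]])

```text
t: 12.67
eef_pos: [0.5117, -0.1127, 0.2882]
ee_rot: [-2.854, 0.552, -2.372]
force: [13.8, -2.4, -11.8]
width: 0.0495
```

```bash
python3 - <<'E'
from h import *
go(V,65,.0105,.001,.001,tip=.1593)
s=arm.get_state();print(s["width"],s["moment"], "Mz tool", Ro.from_euler("xyz",s["ee_rot"]).inv().apply(s["moment"]).round(2))
E
```

```text
target [ 0.5107 -0.1128  0.2887] d [-1.  -0.1  0.4] w [-0.22  0.19  0.29] n 5 row [-0.2, -0.02, 0.08, -0.04, 0.04, 0.06] F [ 13.8  -2.4 -11.8] q [ 0.1   0.11 -0.58 -0.33 -0.28 -0.69] t 12.6667
0.049470006798792196 [-1.86080278  0.39238527 -1.11653055] Mz tool [ 1.49  1.62 -0.07]
```

Call:
move_arm(deltas=[[0.3,0.1,-0.4,2.8,0.7,-4.1],[0.2,0,-0.3,2.8,0.7,-4.1],[0,0,0,2.8,0.7,-4.1],[0,0,0,2.8,0.7,-4.1],[0,0,0,2.8,0.7,-4.1]])

```text
t: 13.08
eef_pos: [0.5114, -0.1125, 0.2879]
ee_rot: [3.138, 0.617, -2.893]
force: [3.3, -1.1, -1.6]
width: 0.0492
```

Call:
move_arm(deltas=[[0,0,0,2.2,0.6,-3.3],[0,0,0,2.2,0.6,-3.3],[0,0,0,1.1,0.3,-1.6],[0,0,0,0,0,0],[0,0,0,0,0,0]])

```text
t: 13.5
eef_pos: [0.5115, -0.1123, 0.288]
ee_rot: [3.021, 0.606, -3.099]
force: [5.1, 2.6, -3.4]
width: 0.0488
```

```bash
python3 - <<'E'
from h import *
go(V,100,.0105,.001,.001,tip=.1593)
s=arm.get_state();print(s["width"],s["moment"], "Mz tool", Ro.from_euler("xyz",s["ee_rot"]).inv().apply(s["moment"]).round(2))
E
```

```text
target [ 0.5107 -0.1128  0.2887] d [-0.7 -0.5  0.7] w [-0.    0.31  0.14] n 5 row [-0.15, -0.1, 0.14, -0.0, 0.06, 0.03] F [ 5.1  2.6 -3.4] q [ 0.1   0.11 -0.59 -0.32 -0.27 -1.31] t 13.5
0.04884894289427246 [0.07478483 0.97289627 0.3610869 ] Mz tool [-0.3   0.99 -0.11]
```

Call:
move_arm(deltas=[[0,0,0,1.1,0.3,-1.6],[0,0,0,1.1,0.3,-1.6],[0,0,0,1.1,0.3,-1.6],[0,0,0,1.1,0.3,-1.6],[0,0,0,0,0,0]])

```text
t: 13.92
eef_pos: [0.5099, -0.1121, 0.2869]
ee_rot: [2.929, 0.577, 3.021]
force: [-2.0, 5.5, -0.7]
width: 0.0494
```

```bash
python3 - <<'E'
from h import *
go(V,108,.0105,.001,.001,tip=.1593)
s=arm.get_state();print(s["width"],s["moment"], "Mz tool", Ro.from_euler("xyz",s["ee_rot"]).inv().apply(s["moment"]).round(2))
E
```

```text
target [ 0.5107 -0.1128  0.2887] d [ 0.9 -0.7  1.8] w [0.02 0.   0.01] n 5 row [0.17, -0.14, 0.36, 0.0, 0.0, 0.0] F [-2.   5.5 -0.7] q [ 0.1   0.11 -0.59 -0.32 -0.28 -1.45] t 13.9167
0.0494273583872047 [0.4568026  2.65523483 1.6886567 ] Mz tool [-1.03  2.91 -0.74]
```

Call:
move_arm(deltas=[[0,0,0,0,0,0],[0,0,0,0,0,0],[0,0,0,0,0,0],[0,0,0,0,0,0],[0,0,0,0,0,0]], claw=0)

```text
t: 14.33
eef_pos: [0.5112, -0.1128, 0.2882]
ee_rot: [2.929, 0.582, 3.02]
force: [1.0, 0.2, -0.8]
width: 0.0771
```

Call:
move_arm(deltas=[[-2.8,-0.7,4.1,0,0,0],[-6.6,-1.7,9.8,0,0,0],[-11,-2.9,16.4,0,0,0],[-11,-2.9,16.4,0,0,0],[-11,-2.9,16.4,0,0,0]])

```text
t: 14.75
eef_pos: [0.468, -0.124, 0.352]
ee_rot: [2.929, 0.581, 3.02]
force: [0.0, -0.5, 0.2]
width: 0.0876
```

Call:
move_arm(deltas=[[-11,-2.9,16.4,0,0,0],[-11,-2.9,16.4,0,0,0],[-11,-2.9,16.4,0,0,0],[-11,-2.9,16.4,0,0,0],[0,0,0,0,0,0]])

```text
t: 15.17
eef_pos: [0.4236, -0.136, 0.4208]
ee_rot: [2.929, 0.588, 3.019]
force: [-0.1, -0.9, 0.4]
width: 0.0876
```

```bash
python3 - <<'E'
from h import *
st=arm.get_state(); print(st["t"],st["width"],st["force"].round(1),st["q"].round(2))
im=arm.grab_frame("wrist");im2=arm.grab_frame("side")
u=proj("wrist",W(V,mouth+.01*ax),st)[0].astype(int);print(u)
a=im[max(u[1]-75,0):u[1]+75,u[0]-75:u[0]+75]
b=im2[200:330,270:400]
for c in("side","top"):
    arm.grab_frame(c)
    for n,p in dict(cap_seat=mouth+.041*ax,cap_tab=mouth+.038*ax-.0215*ux,ring_centre=mouth+.009*ax).items():
        print(c,n,[((np.array(d["xy"])-proj(c,W(V,p))[0]).round(1).tolist(),round(d["score"],2)) for d in arm.spot_point(n,c)][:3])
cv2.imwrite("pics/f7.png",np.hstack([cv2.resize(x,(400,400),interpolation=cv2.INTER_CUBIC) for x in(a,b)])[:,:,::-1])
E
```

```text
15.1667 0.08757793256433698 [-0.1 -0.9  0.4] [ 0.08 -0.2  -0.58 -0.18 -0.58 -1.59]
[311 220]
side cap_seat [([0.4, 1.1], 0.76), ([-95.7, -11.1], 0.49)]
side cap_tab [([-1.3, -1.4], 0.95), ([-84.1, -13.5], 0.52)]
side ring_centre [([1.2, -0.6], 0.65), ([-95.9, -17.1], 0.62)]
top cap_seat [([-1.2, -0.8], 0.63), ([-102.8, 58.4], 0.6)]
top cap_tab [([1.0, -1.7], 0.8), ([-97.6, 52.6], 0.66)]
top ring_centre [([-0.5, 0.2], 0.72), ([-98.7, 57.2], 0.63)]
```

View pics/f7.png

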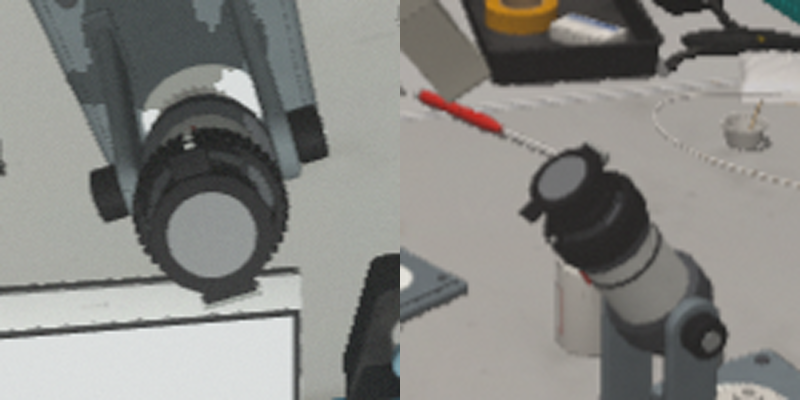

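Call:
move_arm(deltas=[[-23.7,-6.2,-17.2,0,0,0],[-23.7,-6.2,-17.2,0,0,0],[16.6,4.4,-24.6,0,0,0],[16.6,4.4,-24.6,0,0,0],[0,0,0,0,0,0]])

```text
t: 16.08
eef_pos: [0.4112, -0.1386, 0.3291]
ee_rot: [2.929, 0.576, 3.019]
force: [0.7, -0.2, -0.3]
width: 0.0875
```

```bash
python3 - <<'E'
from h import *
arm.get_state(); arm.grab_frame("top")
st=arm.get_state(); print(st["t"],st["force"].round(1),st["eef_pos"])
im=arm.grab_frame("wrist")
u=proj("wrist",W(V,mouth),st)[0].astype(int);print(u)
print("expected mark line",[proj("wrist",W(V,mouth+s*ax-.0245*ux),st)[0].round(1).tolist() for s in(0,.017)],"red",proj("wrist",W(V,mouth-.008*ax-.021*ux),st)[0].round(1))
y0=max(u[1]-65,0);x0=u[0]-65;print(x0,y0)
cv2.imwrite("pics/f8.png",cv2.resize(im[y0:y0+130,x0:x0+130],(585,585),interpolation=cv2.INTER_CUBIC)[:,:,::-1])
E
```

```text
16.1333 [-1.2  0.4  0.6] [ 0.41092122 -0.13880551  0.33075541]
[336 319]
expected mark line [[326.4, 291.0], [327.1, 301.5]] red [327.4 290.5]
271 254
```

View pics/f8.png

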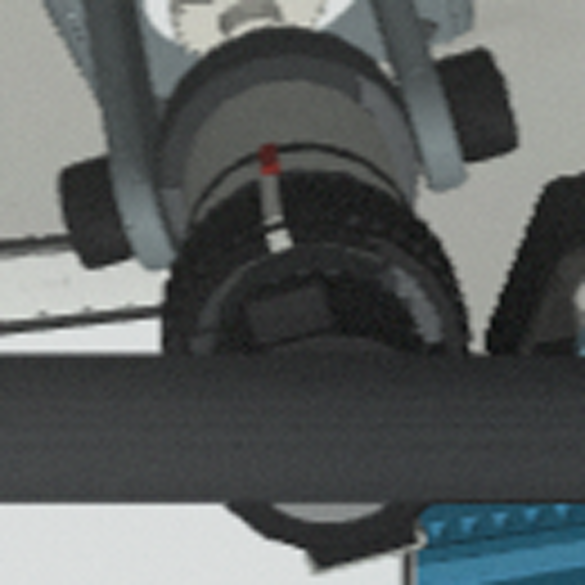

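```bash
python3 -c "
from station import arm
print(arm.job_done(), arm.get_state()['t'])"
```

```text
the job is handed in; nothing more can be done
the job is handed in; nothing more can be done
```

The scope is closed up and locked, and I handed the job in at about 16 s of the 51 s allowed.

**What I did:** I worked on the larger scope, the one with the gear on its stand. I flipped the dust cap shut with closed fingers and pushed along the axis on the cap until the force rose to about 24 N. The eyepiece tube slid home first, at about 4 N, and then the draw tube. I then gripped the lock ring and turned it about 68° clockwise to its stop, where the torque rose from 0.1 to about 0.74 N m.

**Last checks:**
- **Lock ring:** the last wrist picture shows its white mark in line with the red line on the housing.
- **Cap and tubes:** the detected cap points are within 2 px of where they should be with the cap shut and both tubes home.
- **Robot:** the gripper was open, clear of everything and reading about 1 N.

**Slips and limits:**
- I once typed a turn into the shift columns, so the gripped ring was pressed about 5 mm along the axis. That peaked at about 19 N, and about 20 N the other way when I undid it. No harm shows in the later pictures.
- At the push's end stop the measured depth was about 2 mm past where I expected home to be, which is within my position estimate's error.
- I never reached for or touched the gear, bottle, loupe and tweezers, but I did not measure their positions again at the end.

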